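# Feel whether the grinding-ball case is really empty

## Robot

A 6-joint arm with a two-finger parallel gripper is mounted at the origin on the work surface. World frame = base frame: x ahead of the robot, y to its left, z up, the work surface at z = 0. Lengths are in m, angles in rad, forces in N, time in s.
With the tool pointing down it reaches from about 0.375 to 0.925 m from the base axis. Payload 5.7 kg.
Tool frame: the origin (TCP) lies midway between the tips of the shut fingers; the grasp point (between the pads) lies 19 mm behind it; z points along the fingers, y is the line along which they close (so a half turn about z gives the same grasp; the last joint's range is limited). The gripper opens to 88 mm and grips with 3 to 60 N. Pads are 20 mm wide; open, the fingers measure 115 mm over their backs; the gripper's body (75 mm by 178 mm) begins 61 mm behind the grasp point.
Start: joints at [-1.409, 0.359, 1.51, -0, 1.272, -0.115], TCP at [0.164, -0.577, 0.223] pointing down, gripper open.
Joint ranges: [-2.97, 2.97], [-1.01, 2.36], [0.21, 2.38], [-0.96, 4.11], [0.2, 2.71], [-2.98, 2.98]. Speed limits (rad/s): [2.39, 2.39, 3.14, 3.14, 3.14, 3.14].

## Interface

Orientations are given as a unit quaternion [x, y, z, w].
In Python, from bench import move_ptp, servo_line, goto_joints, move_gripper, sleep, inverse_kinematics, capture, PlanningError, close_job, spot_in, silhouettes, current_clock, current_joint_pos, current_qvel, current_joint_torque, current_position, current_orientation, current_force, current_torque, current_finger_gap, current_grip_force gives the robot as it stands. Calls block until the motion is done:
- move_ptp(position, orientation): joint-space move of the TCP to a pose.
- servo_line(position, orientation=None, rate=0.15, contact_N=None): straight line of the TCP; orientation=None keeps the orientation; rate is the mean speed in m/s. With contact_N (N) it stops when the force on the tool has changed by that much, and returns True; else False.
- goto_joints(angles): joint-space move.
- move_gripper(opening): finger opening in m; the grip force is fixed at half the most; returns when the fingers have stopped.
- sleep(seconds).
- inverse_kinematics(position, orientation): joint angles nearest the present ones, or None.
- capture(name): name is "scene" or "top" or "wrist"; returns a dict with "image" (420x560x3 uint8, blue, green, red), "range_z" (420x560 float32, m along the optical axis (not along the pixel's ray), 0 where there is no reading), "intrinsics" (3x3 intrinsics, pixels), "R" (3x3) and "t" (3): a world point X has camera coordinates R X + t. Camera axes: x right, y down, z forward; pixel columns grow to the right and rows downward; lengths in m; the calibration is good to about 2 mm. A picture is of the moment at which its call begins.
A pose or a line that the arm cannot do raises PlanningError and nothing moves.
- close_job(): hands the job in; it is judged then, once.
Trained networks look in the newest picture that a camera, given by its name, has taken for a name from the list of things; names that differ only in an ending like _2 or _b are one class to them, and where a whole thing is asked for, a point or a joint stands for the part that bears it (a point fixed in the world has none). Each returns a list of dicts, best first, with "conf" (0 to 1); they miss things now and then, are a little off and sometimes report something else, mostly with a low value. They report only what shows in the picture. A call takes as long as a camera call. They do not tell look-alikes from the thing itself.
- spot_in(camera, query): "xy" ([column, row] in pixels, amid what is visible of it).
- silhouettes(camera, query): "region" (420x560 bool, what is visible of it) and "xy" ([column, row] in pixels, amid what is visible of it).
Readings, each from a call of its own:
- current_clock(): time.
- current_joint_pos(): joint angles.
- current_qvel(): joint speeds.
- current_joint_torque(): joint torques, N m.
- current_position(): TCP position.
- current_orientation(): TCP orientation.
- current_force(): force on the tool from outside, world axes, zero at the start.
- current_torque(): the same for the moment, N m.
- current_finger_gap(): finger opening in m.
- current_grip_force(): force on a finger pad.
Only numpy, scipy, OpenCV 4.12 (cv2) and the standard library are available. Lean on these libraries where they do the work, as an engineer would, in place of code of your own. Each camera call takes 0.05 s, during which the arm holds its last target. There are 200 camera calls.

## Task

The low oblong latched case on the bench should have been emptied, but a loose steel ball may still be shut inside. Lift it well clear of the bench and tip it lengthwise, about 20 degrees or more, and back to level, twice, feeling for a rolling ball or its weight. Then set it down, without dropping it, flat inside the steel tray if it is empty, or flat in the middle of the rubber mat if something is still inside.

Things in the scene. Friction and masses are not known exactly. Their poses are not given: they have to be found in the camera images.
- case_center (a point): Centre (29 mm up) of the shut, loose case: low grey plastic box, 120 mm long (x) x 58 wide (y) x 58 high (z), plain upright sides, small steel latch on the -x end. Stands upright. Empty: 0.13-0.19 kg; with the unseen loose steel ball (44 mm, 0.35 kg, rolls 35 mm either way along x): 0.48-0.54 kg. Beyond it, not part of the job: taller square case (85 x 85 x 95 mm), amber jar, spanner.
- tray: The place for an empty case: a fixed shallow stainless-steel tray, 190 mm (x) by 140 mm (y) outside, rim 12 mm high, walls 4 mm thick, floor about 4 mm above the bench. Origin: centre of its underside, at bench height. z up.
- mat: The place for a case with something still inside: a fixed flat black rubber mat, 190 mm (x) by 140 mm (y), 4 mm thick. Origin: centre of its underside, at bench height. z up. Tray and mat lie on opposite sides of the case and may change places.
Mind the look-alikes: they are no part of the job. Leave any pink or turquoise look-alike of the part that bears case_center alone. There is more than one size of the mat; the one meant has the size given above.

How it is judged:
By the outcome, as a careful person would: the job done as asked, in the order asked, and still so for the second after the job is handed in, with the robot touching nothing.
It also fails if it takes over 45 s, if anything falls off the work surface, if the arm or the gripper's body presses on something with over 40 N, if the wrist force passes 120 N, or if a joint passes its speed limit or range.

## Working session

There is one attempt and no reset: what is moved stays moved. The work goes in short steps, each a Python script; the robot and the scene stay as the last script left them, time stands still between calls to the robot, and variables do not carry over. Pictures are saved under pics/ and viewed, at most 10 in all, crops included, and the job is handed in when it is done.

```bash
mkdir -p pics; cat > h.py <<'E'
import numpy as np, cv2
from bench import *
def pts(c,mask):
    v,u=np.nonzero(mask&(c["range_z"]>0)); z=c["range_z"][v,u]; K=c["intrinsics"]
    P=np.stack([(u-K[0,2])*z/K[0,0],(v-K[1,2])*z/K[1,1],z],1)
    return (P-c["t"])@c["R"]
E
python3 - <<'E'
from h import *
ims=[]
for n in("scene","top"):
    c=capture(n); im=c["image"].copy(); np.savez(f"{n}.npz",**c)
    for q in("case_center","tray","mat"):
        for i,s in enumerate(silhouettes(n,q)):
            P=pts(c,s["region"])
            if len(P)<20: continue
            print(n,q,i,round(s["conf"],2),np.round(s["xy"]),len(P),"med",np.median(P,0).round(3),"lo",np.percentile(P,2,0).round(3),"hi",np.percentile(P,98,0).round(3),"bgr",np.median(c["image"][s["region"]],0))
    cv2.imwrite(f"pics/{n}.png",im)
E
```

```text
scene case_center 0 0.84 [285. 172.] 1323 med [0.384 0.083 0.052] lo [ 0.333  0.02  -0.001] hi [0.4   0.141 0.06 ] bgr [143. 132. 190.]
scene case_center 1 0.67 [213. 221.] 1594 med [ 0.606 -0.033  0.056] lo [ 0.537 -0.083  0.002] hi [0.653 0.003 0.06 ] bgr [101. 104. 108.]
scene case_center 2 0.65 [229. 170.] 1210 med [ 0.423 -0.078  0.053] lo [ 0.375 -0.141  0.003] hi [ 0.435 -0.024  0.06 ] bgr [137. 144.  82.]
scene tray 0 0.97 [155. 209.] 2863 med [ 0.572 -0.236  0.004] lo [ 0.474 -0.304  0.   ] hi [ 0.661 -0.164  0.012] bgr [177. 182. 189.]
scene mat 0 0.75 [342. 247.] 3452 med [0.557 0.271 0.003] lo [ 0.456  0.193 -0.001] hi [0.645 0.346 0.006] bgr [45. 49. 49.]
scene mat 1 0.7 [429. 248.] 1622 med [0.493 0.483 0.001] lo [ 0.425  0.426 -0.002] hi [0.557 0.54  0.004] bgr [45. 49. 49.]
top case_center 0 0.87 [351. 260.] 1252 med [ 0.398 -0.079  0.058] lo [ 0.37  -0.141  0.027] hi [ 0.428 -0.023  0.062] bgr [132. 143.   2.]
top case_center 1 0.86 [286. 276.] 1177 med [0.363 0.079 0.059] lo [0.332 0.024 0.055] hi [0.394 0.137 0.062] bgr [135. 113. 220.]
top case_center 2 0.77 [334. 183.] 1229 med [ 0.583 -0.038  0.058] lo [ 0.527 -0.078  0.018] hi [0.643 0.001 0.062] bgr [107.  109.  116.5]
top tray 0 0.87 [407. 195.] 4062 med [ 0.563 -0.235  0.004] lo [ 0.473 -0.302  0.   ] hi [ 0.654 -0.165  0.013] bgr [145. 149. 160.]
top mat 0 0.93 [126. 226.] 1962 med [0.485 0.484 0.003] lo [ 0.421  0.427 -0.001] hi [0.554 0.542 0.007] bgr [26. 27. 28.]
top mat 1 0.63 [206. 200.] 3927 med [0.546 0.27  0.004] lo [0.454 0.194 0.   ] hi [0.638 0.347 0.008] bgr [26. 27. 28.]
```

```bash
python3 - <<'E'
import numpy as np,cv2
from h import pts
c=np.load("top.npz");im=c["image"]
cv2.imwrite("pics/crop.png",cv2.resize(im[110:310,90:490],None,fx=2,fy=2,interpolation=cv2.INTER_CUBIC))
# top faces/poses
P=pts(c,np.ones((420,560),bool))
def rect(lo,hi):
    m=np.all((P>lo)&(P<hi),1); r=cv2.minAreaRect(P[m][:,:2].astype(np.float32)); print(m.sum(),r, P[m].min(0),P[m].max(0))
rect([.49,-.12,.045],[.69,.05,.07])
rect([.45,-.33,.009],[.69,-.14,.02])
E
```

```text
1193 ((0.5863856077194214, -0.03959052264690399), (0.05816943943500519, 0.12280683219432831), 70.20205688476562) [ 0.52138045 -0.08620456  0.04514486] [0.6528265  0.0073324  0.06394899]
431 ((0.56368488073349, -0.23419314622879028), (0.19014161825180054, 0.1410563737154007), 3.4490387439727783) [ 0.46537111 -0.30904519  0.00900819] [ 0.66167506 -0.15889495  0.01680076]
```

View pics/crop.png

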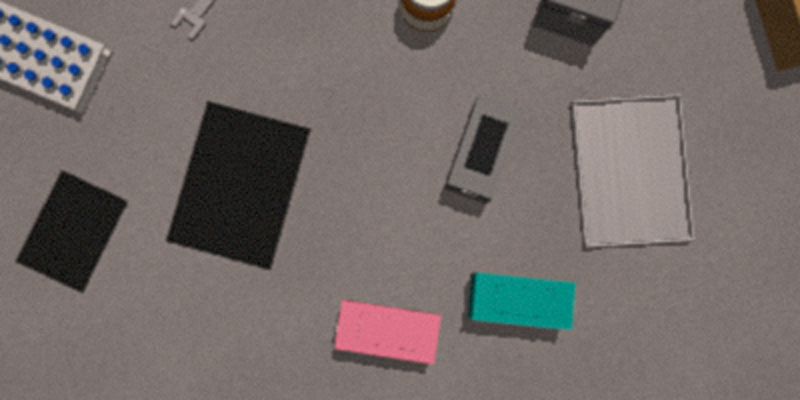

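View pics/scene.png

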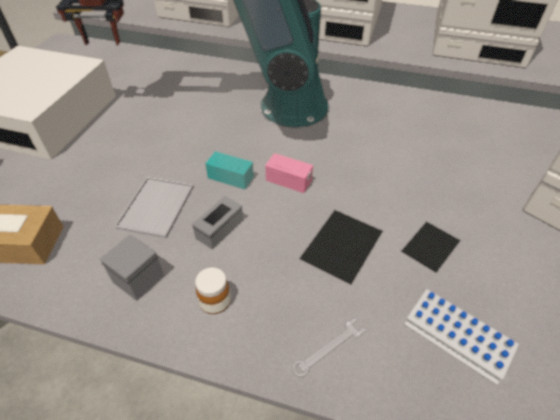

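The scene holds three case-like boxes, seen in the top view:
- Pink box at (286,276).
- Turquoise box at (351,260).
- Grey box at (334,183). This one fits: it is plain grey and has its latch at the near (-x) end, visible in the enlarged crop at (465,190).

There are two mats:
- The one at (206,200) measures 190 x 140 mm, so it is the one meant.
- The one at (126,226) is too small.

The tray is at (407,195).

```bash
cat >> h.py <<'E'
from scipy.spatial.transform import Rotation as Ro
def ori(yaw,tilt=0,flip=0):
    # yaw: case long axis; tool x = long axis, z down; tilt about tool y
    a=yaw+(np.pi if flip else 0)
    x=np.array([np.cos(a),np.sin(a),0]);z=np.array([0,0,-1.]);y=np.cross(z,x)
    return Ro.from_matrix(np.stack([x,y,z],1))*Ro.from_euler('y',tilt)
def tcp(g,R): return list(np.array(g)+R.apply([0,0,.019]))  # grasp point -> TCP
CASE=np.array([.586,-.0395]);YC=np.deg2rad(-19.8)
TRAY=np.array([.5637,-.2342]);YT=np.deg2rad(3.45)
E
python3 - <<'E'
from h import *
c=capture("top")
for s in silhouettes("top","mat"):
    P=pts(c,s["region"]); P=P[np.abs(P[:,2]-.004)<.006]
    print(s["xy"],cv2.minAreaRect(P[:,:2].astype(np.float32)))
for f in(0,1):
    for nm,xy,y in(("case",CASE,YC),("tray",TRAY,YT),("mat",[.546,.27],np.deg2rad(-16))):
        for z,t in((.031,0),(.25,0),(.25,.47),(.25,-.47)):
            R=ori(y,t,f);q=inverse_kinematics(tcp([*xy,z],R),list(R.as_quat()));print(f,nm,z,t,None if q is None else np.round(q,2))
print(current_clock())
E
```

```text
[125.1, 228.3] ((0.48695263266563416, 0.4852920174598694), (0.10041029751300812, 0.1334378868341446), 65.34207153320312)
0 case 0.031 0 [-0.18  0.6   1.73 -0.    0.82  1.73]
0 case 0.25 0 [-0.18  0.33  1.53 -0.    1.28  1.73]
0 case 0.25 0.47 [-0.12  0.15  1.89 -0.17  0.64  1.9 ]
0 case 0.25 -0.47 [-0.22  0.59  1.18  0.06  1.83  1.7 ]
0 tray 0.031 0 [-0.51  0.62  1.67 -0.    0.85  1.  ]
0 tray 0.25 0 [-0.51  0.37  1.48 -0.    1.3   1.  ]
0 tray 0.25 0.47 [-0.7   0.2   1.82  0.44  0.81  0.56]
0 tray 0.25 -0.47 [-0.39  0.62  1.14 -0.2   1.81  1.12]
0 mat 0.031 0 [ 0.35  0.62  1.68 -0.    0.85  2.2 ]
0 mat 0.25 0 [ 0.35  0.36  1.48 -0.    1.3   2.2 ]
0 mat 0.25 0.47 [ 0.54  0.25  1.76 -0.46  0.85  2.65]
0 mat 0.25 -0.47 [0.22 0.58 1.21 0.22 1.77 2.06]
1 case 0.031 0 [-0.18  0.6   1.73 -0.    0.82 -1.41]
1 case 0.25 0 [-0.18  0.33  1.53 -0.    1.28 -1.41]
1 case 0.25 0.47 [-0.22  0.59  1.18  0.06  1.83 -1.44]
1 case 0.25 -0.47 [-0.12  0.15  1.89 -0.17  0.64 -1.24]
1 tray 0.031 0 [-0.51  0.62  1.67 -0.    0.85 -2.14]
1 tray 0.25 0 [-0.51  0.37  1.48 -0.    1.3  -2.14]
1 tray 0.25 0.47 [-0.39  0.62  1.14 -0.2   1.81 -2.03]
1 tray 0.25 -0.47 [-0.7   0.2   1.82  0.44  0.81 -2.59]
1 mat 0.031 0 [ 0.35  0.62  1.68 -0.    0.85 -0.95]
1 mat 0.25 0 [ 0.35  0.36  1.48 -0.    1.3  -0.95]
1 mat 0.25 0.47 [ 0.22  0.58  1.21  0.22  1.77 -1.08]
1 mat 0.25 -0.47 [ 0.54  0.25  1.76 -0.46  0.85 -0.49]
0.5
```

```bash
python3 - <<'E'
from h import *
R=ori(YC,0,1);q=list(R.as_quat())
move_ptp(tcp([*CASE,.20],R),q); print(current_clock())
Rt=ori(YC,.2,1);servo_line(tcp([*CASE,.20],Rt),list(Rt.as_quat()),rate=.03);print("tilt test",current_clock())
servo_line(tcp([*CASE,.20],R),q,rate=.03)
c=capture("wrist");s=silhouettes("wrist","case_center");
for d in s:
    P=pts(c,d["region"]);T=P[(P[:,2]>.052)&(P[:,2]<.064)]
    if len(T)>50: print(d["conf"],cv2.minAreaRect(T[:,:2].astype(np.float32)),"bgr",np.median(c["image"][d["region"]],0))
cv2.imwrite("pics/w1.png",c["image"])
c=np.load("top.npz");P=pts(c,c["image"].max(2)<45);P=P[(P[:,0]>.43)&(P[:,0]<.67)&(P[:,1]>.17)&(P[:,1]<.37)]
print("mat",cv2.minAreaRect(P[:,:2].astype(np.float32)),current_clock())
E
```

```text
2.9333
tilt test 3.2833
0.76 ((0.5878878235816956, -0.03845245763659477), (0.05817684903740883, 0.12273437529802322), 70.24334716796875) bgr [118. 122. 127.]
0.66 ((0.40600666403770447, -0.0836137980222702), (0.12275189906358719, 0.04620999097824097), 83.28077697753906) bgr [135. 147.  10.]
mat ((0.5461004972457886, 0.27170222997665405), (0.13548938930034637, 0.1862950325012207), 74.70346069335938) 3.7333
```

View pics/w1.png

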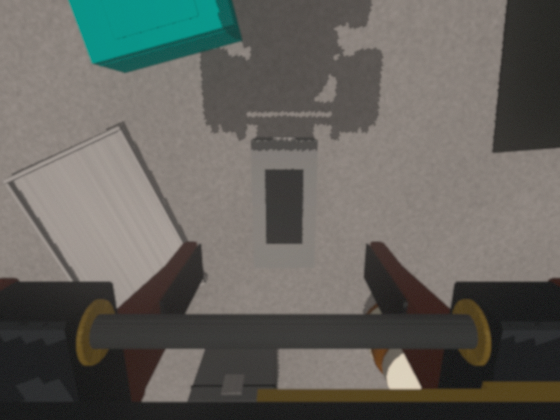

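The wrist view shows the grey case centred between the fingers, with the latch at (284,145). Next I'll grasp, lift and tip it.

```bash
sed -i 's/^CASE=.*;YC/CASE=np.array([.587,-.039]);YC/' h.py
cat >> h.py <<'E'
MAT=np.array([.5461,.2710]);YM=np.deg2rad(-15.3)
def rd(l):
    F=[];T=[]
    for _ in range(5): F.append(current_force());T.append(current_torque());sleep(.03)
    print(l,round(current_clock(),2),"F",np.mean(F,0).round(2),"T",np.mean(T,0).round(3),"gap",round(current_finger_gap(),4),"grip",round(current_grip_force(),1))
E
python3 - <<'E'
from h import *
R=ori(YC,0,1);q=list(R.as_quat())
rd("free")
print(servo_line(tcp([*CASE,.031],R),q,rate=.12,contact_N=8))
rd("down"); move_gripper(.045); rd("grip")
servo_line(tcp([*CASE,.06],R),q,rate=.05); rd("lifted a bit")
servo_line(tcp([*CASE,.22],R),q,rate=.12); sleep(.2); rd("lifted")
for t in(.46,0,-.46,0):
    Rt=ori(YC,t,1);servo_line(tcp([*CASE,.22],Rt),list(Rt.as_quat()),rate=.008);sleep(.3);rd(f"tilt {t}")
    print(np.round(current_position(),3), np.rad2deg(np.arccos(-Ro.from_quat(current_orientation()).as_matrix()[2,2])))
for n in("top","wrist","scene"):
    c=capture(n);cv2.imwrite(f"pics/{n}2.png",c["image"])
    np.savez(f"{n}2.npz",**c)
E
```

```text
free 3.9 F [ 0.23 -0.07 -0.09] T [ 0.021 -0.153  0.016] gap 0.0877 grip 0.0
False
down 5.62 F [-0.15  0.7  -0.06] T [ 0.006 -0.126  0.001] gap 0.088 grip 0.0
grip 6.37 F [-0.45 -0.42  0.39] T [ 0.013 -0.116  0.004] gap 0.0579 grip 30.0
lifted a bit 7.27 F [ 0.18  0.17 -1.74] T [ 0.018 -0.135  0.007] gap 0.0578 grip 30.0
lifted 9.12 F [ 0.08 -0.34 -1.44] T [ 0.04  -0.137 -0.006] gap 0.058 grip 30.0
tilt 0.46 10.82 F [ 0.3  -0.5  -1.65] T [-0.097 -0.454 -0.003] gap 0.0579 grip 30.0
[ 0.579 -0.036  0.203] 26.34318679712492
tilt 0 12.52 F [ 0.09  0.07 -1.95] T [ 0.035 -0.12  -0.008] gap 0.058 grip 30.0
[ 0.587 -0.039  0.201] 0.0055948043726778505
tilt -0.46 14.22 F [ 0.13  0.36 -1.78] T [ 0.16   0.159 -0.01 ] gap 0.0574 grip 30.0
[ 0.595 -0.042  0.203] 26.349674519022315
tilt 0 15.92 F [-0.03  0.11 -1.93] T [ 0.043 -0.138  0.024] gap 0.0581 grip 30.0
[ 0.587 -0.039  0.201] 0.00803559932220978
```

View pics/wrist2.png

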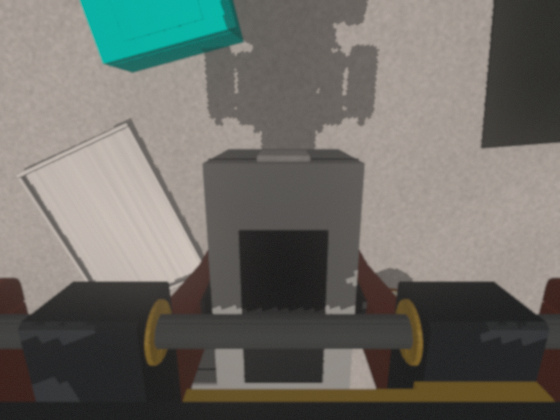

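The case weighs about 1.8 N (0.18 kg), and the moment was the same at level before and after each tip. It is empty, so it goes in the tray.

```bash
python3 - <<'E'
from h import *
R=ori(YT,0,1);q=list(R.as_quat())
servo_line(tcp([*TRAY,.15],R),q,rate=.08)
servo_line(tcp([*TRAY,.045],R),q,rate=.08); sleep(.2); rd("above")
print(servo_line(tcp([*TRAY,.033],R),q,rate=.012,contact_N=3)); rd("down")
print(current_position())
move_gripper(.076); rd("open")
p=current_position()
servo_line([p[0],p[1],.2],q,rate=.12)
c=capture("top"); 
for s in silhouettes("top","case_center"): print(s["xy"],s["conf"])
P=pts(c,np.ones((420,560),bool));m=np.all((P>[.46,-.31,.052])&(P<[.66,-.16,.08]),1);T=P[m]
print(cv2.minAreaRect(T[:,:2].astype(np.float32)),np.linalg.lstsq(np.c_[T[:,:2],np.ones(len(T))],T[:,2],rcond=None)[0])
w=capture("wrist")
cv2.imwrite("pics/end.png",cv2.resize(np.hstack([c["image"][110:310,290:490],w["image"][:400,80:480][::2,::2]]),None,fx=2,fy=2)); print(current_clock())
E
```

```text
above 20.65 F [-0.06  0.3  -1.51] T [ 0.061 -0.157  0.008] gap 0.058 grip 30.0
True
down 21.6 F [-0.15  0.2   5.21] T [ 0.095 -0.189  0.01 ] gap 0.058 grip 30.0
[ 0.5636232  -0.23419601  0.01597954]
open 22.27 F [-0.66  0.16  0.02] T [ 0.042 -0.137  0.005] gap 0.0759 grip 0.0
[282.2, 275.1] 0.85
[352.3, 260.7] 0.71
[404.8, 199.2] 0.69
[208.9, 199.6] 0.36
((0.563230574131012, -0.2343854457139969), (0.12286170572042465, 0.06010471284389496), 3.920625925064087) [ 0.00860984 -0.03752838  0.04857217]
24.1167
```

View pics/end.png

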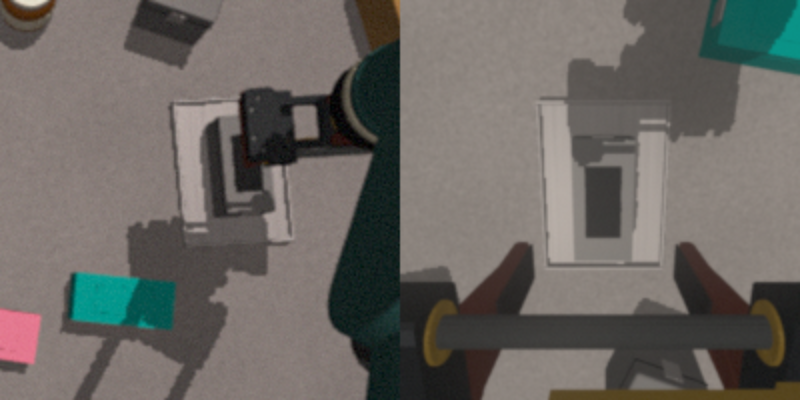

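The wrist view (right half) shows the case sitting flat and centred in the tray, at about (605,200) in the picture. The gripper is clear of it.

```bash
python3 -c "
from bench import *
print(close_job())"
```

```text
the job is handed in; nothing more can be done
None
```

The case is empty (about 0.18 kg, and nothing rolled when tipped twice to 26°), so I set it down flat in the steel tray and handed the job in at about 24 s.

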